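# Put the fallen spice jar away in the sprung-lid caddy

### The job

A spice jar has been left lying on the worktop: stand it up there and let go of it, then take it afresh from above by its cap and lower it, without dropping it, upright into the empty middle pocket of the spice caddy. The caddy's hood is on an over-centre spring that flings it open or shut once it is past the middle, so lead it gently by its bar both ways, up until it rests back on its stop and afterwards right down onto the rim. Leave the hood fully shut with all three jars standing in their pockets, and disturb nothing else.

Things in the scene. Friction and masses are not known exactly. Their poses are not given: they have to be found in the camera images.
- caddy: spice caddy, fixed: light wood tray (94 mm deep in x, 210 mm wide in y, rim 72 mm high, walls 8 mm) under a white steel hood. Origin: centre of its underside, on the worktop; x to its back (hinge side), y left, z up. Three pockets side by side, centred at y = +66, 0, -66 mm, each 78 mm in x and 62 mm in y; dividers reach 52 mm above the worktop
- middle_pocket (a point): centre of the inner floor of the empty middle pocket, 10 mm above the worktop
- caddy_lid (a joint): hood angle, rad: 0 shut on the rim, growing as its front goes up and back, 1.7 on its stop. Two extension springs at its sides work over centre: near 1.0 rad they do nothing, below it they pull it shut, above it open, with about 0.4 N m at both ends. Shut or fully open it takes about 5 N at the bar to start it. Let go midway it snaps to one end faster than 2.2 rad/s: slamming
- lid_hinge (a point): middle of the hinge axis, at the back of the rim, 50 mm behind the caddy's centre, 72 mm above the worktop; the axis runs along the caddy's y. The hood (0.6 kg) stands 54 mm over the rim when shut (top at 126 mm); fully open it lies wholly behind the plane through the hinge that leans back 0.13 rad from upright
- lid_handle (a point): middle of the hood's handle, a round steel bar 12 mm thick, 150 mm long along the caddy's y, 40 mm off the hood's front face on posts 64 mm either side of the middle; it turns with the hood, 145 mm from the hinge axis. Shut: 137 mm in front of the hinge and 46 mm above it. Fully open: about 63 mm behind and 130 mm above it
- spice_jar: the glass spice jar that lies on its side on the worktop, to the right of the caddy, its cap away from the caddy: 46 mm diameter, 106 mm long, 0.08 to 0.15 kg, round cap from 85 to 105 mm. Origin: centre of its foot; its z points along it to the cap
- jar_in_a: spice jar of the same size standing in an outer pocket of the caddy under the hood; origin: centre of its foot, z up
- jar_in_b: spice jar of the same size standing in the other outer pocket; origin: centre of its foot, z up
- mug: grey-green mug standing to the left of the caddy, further back, 76 mm diameter, 90 mm high, handle to the side; origin: on the worktop under it, 16 mm from the cup's axis. Leave alone
- apple: green apple behind the lying jar, 75 mm diameter, 69 mm high; origin: its underside. Leave alone
- mill: brown pepper mill standing beside the hob, right behind the lying jar, 58 mm diameter, 170 mm high; origin: centre of its foot. Leave alone
There are look-alikes about, which are no part of the job. There is more than one size of the spice_jar; the one meant has the size given above.

How it is judged:
By the outcome, as a careful person would: the job done as asked, in the order asked, and still so for the second after the job is handed in, with the robot touching nothing.
It also fails if it takes over 72 s, if anything falls off the work surface, if the arm or the gripper's body presses on something with over 40 N, if the wrist force passes 120 N, or if a joint passes its speed limit or range.

### The arm

A 6-joint arm with a two-finger parallel gripper is mounted at the origin on a cart in front of the work surface, level with it; the furniture and walls round the work are solid. World frame = base frame: x ahead of the robot, y to its left, z up, the work surface at z = 0. Lengths are in m, angles in rad, forces in N, time in s.
With the tool pointing down it reaches from about 0.25 to 0.775 m from the base axis. Payload 4 kg.
Tool frame: the origin (TCP) lies on the centre line of the jaws, within the pads' length; the fingertips stand 25 mm ahead of it and the grasp point (between the pads) lies 6 mm ahead of it; z points along the fingers, y is the line along which they close (so a half turn about z gives the same grasp; the last joint's range is limited). The gripper opens to 94 mm and grips with 3 to 60 N. Pads are 16 mm wide; open, the fingers measure 119 mm over their backs; the gripper's body (75 mm by 177 mm) begins 78 mm behind the grasp point.
Start: joints at [-1.252, 0.087, 1.371, -0, 1.684, -0.103], TCP at [0.225, -0.502, 0.231] pointing down, gripper open.
Joint ranges: [-3.1, 3.1], [-0.76, 2.03], [0.27, 2.55], [-1.08, 4.22], [0.17, 2.65], [-2.57, 2.57]. Speed limits (rad/s): [2.79, 2.79, 3.14, 3.14, 3.14, 3.14].

### API

Orientations are given as [roll, pitch, yaw] about the fixed x, y, z axes, in that order (R = Rz(yaw) Ry(pitch) Rx(roll)).
In Python, from bench import sensors, optics, ticket gives the robot as it stands.
- The arm moves only by the tool send_rows, never from a script. Its argument "rows" is a list of rows, each a list of 6 numbers: the shift along the world's x, y, z in mm, then the turn, a rotation vector about the world's x, y, z in rad. In form: [[x, y, z, wx, wy, wz], ...]. A call has 1 to 8 rows; each row shifts and turns the commanded pose from where the row before left it; what a row does not reach is not made up. A row lasts 1/12 s, in which the tool goes at most 41.7 mm and 7.16 degrees, less where a joint would pass 70% of its speed; a pose out of reach is approached as far as the arm can. A call is refused whole if a number of a shift passes 41.7 or a number of a turn 0.125, either way. A call with a gripper value outside its range is refused whole. "grip" is the finger opening in mm, from 0 to 94, set as the call begins (left out, the last holds). The fingers move at their own pace and stop on an object; the grip force is fixed at half the most. Time passes only in rows, so rows that do not move let the fingers close. It gives the time, the measured TCP pose, the force, the opening and the grip force at its end, in the units of the state.
- sensors.get_obs(): the state, without advancing time (a new reading comes with each control period).
- optics.snapshot(name): name is "scene" or "top" or "wrist"; returns the picture (480x640x3 uint8, red, green, blue); there is no depth.
- optics.camera_model(name): a dict with "vertical_fov" (degrees; the focal length in pixels is half the picture's height over the tangent of half this angle, whatever the lens; pixels are square), "cx", "cy" (the principal point, pixels), "R" (3x3) and "t" (3): a world point X has camera coordinates R X + t. Camera axes: x right, y down, z forward; pixel columns grow to the right and rows downward; lengths in m; the calibration is good to about 2 mm. A picture is of the moment at which its call begins: read the wrist's pose just before it. camera_model takes no time and is no camera call; for the wrist camera it gives the pose at the moment of the call.
- ticket.close_job(): hands the job in; it is judged then, once.
The state is a dict: "time": time; "joint_positions": joint angles; "qvel": joint speeds; "joint_torque": joint torques, N m; "tool_pos": TCP position; "ee_rot": TCP orientation; "wrist_force": force on the tool from outside, world axes, zero at the start; "wrist_torque": the same for the moment, N m; "width": finger opening in m; "finger_force": force on a finger pad.
Only numpy, scipy, OpenCV 4.12 (cv2) and the standard library are available. Lean on these libraries where they do the work, as an engineer would, in place of code of your own. Each camera call takes 0.05 s, during which the arm holds its last target. There are 200 camera calls.

## Working session

There is one attempt and no reset: what is moved stays moved. The work goes in short steps, Python scripts to look and compute and a tool call to move; the robot and the scene stay as the last step left them, time stands still between calls to the robot, and variables do not carry over. Pictures are saved under pics/ and viewed, at most 12 in all, crops included, and the job is handed in when it is done.

Besides the shell and the picture viewer there is one more tool, called after "Emit:" as a command line: name --pt "numbers of a row" for each row, then --argument value for the rest. send_rows: Moves the arm, as the interface text tells. Its arguments: {"type":"object","properties":{"rows":{"type":"array"},"grip":{"type":"number"}},"required":["rows"]}

```bash
mkdir -p pics
cat > h.py <<'E'
from bench import sensors, optics, ticket
import numpy as np, cv2, sys
def snap(n,f):
    im=optics.snapshot(n); cv2.imwrite('pics/'+f,im[:,:,::-1]); return im
def cam(n):
    m=optics.camera_model(n); return m,240/np.tan(np.radians(m['vertical_fov'])/2)
def ray(m,f,u,v):
    R=np.array(m['R']);t=np.array(m['t'])
    return -R.T@t, R.T@np.array([(u-m['cx'])/f,(v-m['cy'])/f,1.])
def atz(n,u,v,z):
    m,f=cam(n);c,d=ray(m,f,u,v);return c+d*(z-c[2])/d[2]
def proj(n,X):
    m,f=cam(n);p=np.array(m['R'])@np.array(X,float)+np.array(m['t']);return f*p[0]/p[2]+m['cx'],f*p[1]/p[2]+m['cy']
def tri(*obs): # (m,f,u,v)
    A=np.zeros((3,3));b=np.zeros(3)
    for o in obs:
        c,d=ray(*o);d/=np.linalg.norm(d);P=np.eye(3)-np.outer(d,d);A+=P;b+=P@c
    X=np.linalg.solve(A,b);return X
E
python3 - <<'E'
from h import *
print(sensors.get_obs())
for n in('scene','top','wrist'):
    print(n,optics.camera_model(n)); snap(n,n+'0.png')
E
```

```text
{'time': 0.0, 'joint_positions': array([-1.25206382e+00,  8.79542341e-02,  1.37226508e+00, -7.82729380e-06,
        1.68360554e+00, -1.03120054e-01]), 'qvel': array([-1.28803838e-03,  3.12434427e-04,  2.80059506e-05, -8.75288662e-04,
        1.48153184e-03,  6.65560210e-04]), 'joint_torque': array([ 2.02226088e-04, -3.40187502e+01, -3.02424610e+01,  7.18014501e-02,
        3.28719697e-02, -1.67616399e-04]), 'tool_pos': array([ 0.22502288, -0.50130898,  0.22929906]), 'ee_rot': array([-3.13937151e+00, -2.22038670e-04,  4.21851441e-01]), 'wrist_force': array([-1.15129359,  0.49593748, -0.62160956]), 'wrist_torque': array([-0.00225898,  0.04630545,  0.02458618]), 'finger_force': 0.0, 'width': 0.09407064812590377}
scene {'vertical_fov': 48.827358968942455, 'cx': 321.616468595393, 'cy': 245.53426383248296, 'R': array([[-0.62650743, -0.77928942,  0.01401558],
       [-0.55926622,  0.43695025, -0.70448262],
       [ 0.54287175, -0.44920204, -0.70958283]]), 't': array([0.37678836, 0.39437982, 1.03601635])}
top {'vertical_fov': 55.4125204315369, 'cx': 315.3207136840684, 'cy': 244.91947115360077, 'R': array([[-3.73208071e-05, -9.99732201e-01,  2.31414088e-02],
       [-9.96754350e-01, -1.82576761e-03, -8.04824965e-02],
       [ 8.05031942e-02, -2.30693035e-02, -9.96487352e-01]]), 't': array([0.01481429, 0.59374874, 0.95957348])}
wrist {'vertical_fov': 63.72645821544462, 'cx': 315.6349725553323, 'cy': 235.37361380555149, 'R': array([[ 0.41044383, -0.91188514, -0.00116717],
       [-0.87467216, -0.39405536,  0.28225695],
       [-0.25784585, -0.11482973, -0.95933813]]), 't': array([-0.54838226, -0.03061363,  0.39196577])}
```

View pics/top0.png

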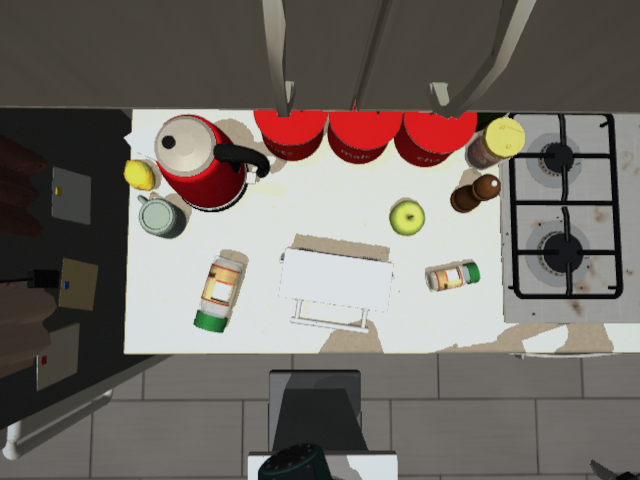

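View pics/scene0.png

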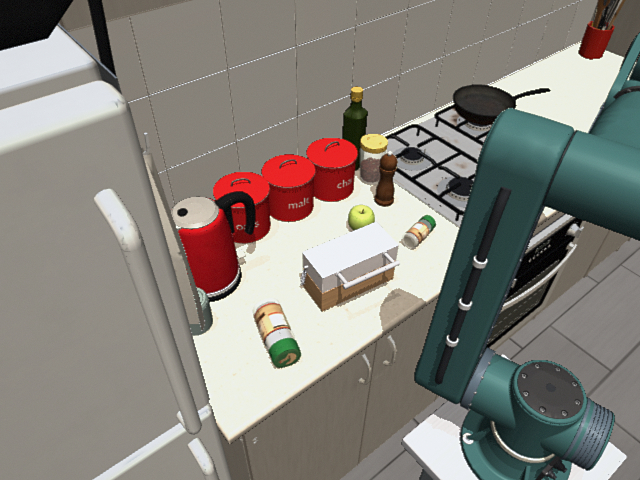

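The top view shows the lying small jar at (453,277) with its cap to the right at (472,273). The caddy is at (337,275) with its bar at (292,325)–(367,331), and the larger look-alike jar is at (217,290). I'll zoom in for exact pixels.

Run:
```python
from h import *
t=cv2.imread('pics/top0.png');s=cv2.imread('pics/scene0.png')
a=cv2.resize(t[235:340,270:490],None,fx=3.6,fy=3.6,interpolation=cv2.INTER_CUBIC)
b=cv2.resize(s[205:310,295:445],None,fx=2.1,fy=2.1,interpolation=cv2.INTER_CUBIC)
def grid(im,x0,y0,k):
    for x in range(-(-x0//20)*20,700,20):
        X=int((x-x0)*k)
        if X<im.shape[1]: cv2.line(im,(X,0),(X,5),(255,0,0),1);cv2.putText(im,str(x),(X,14),0,.35,(255,0,0))
    for y in range(-(-y0//20)*20,500,20):
        Y=int((y-y0)*k)
        if Y<im.shape[0]: cv2.line(im,(0,Y),(5,Y),(255,0,0),1);cv2.putText(im,str(y),(6,Y+4),0,.35,(255,0,0))
grid(a,270,235,3.6);grid(b,295,205,2.1)
o=np.zeros((600,800,3),np.uint8);o[:a.shape[0],:a.shape[1]]=a;o[380:380+b.shape[0],:b.shape[1]]=b
w=cv2.imread('pics/wrist0.png');w=cv2.resize(w,(290,218));o[380:598,400:690]=w
cv2.imwrite('pics/z1.png',o)
hsv=cv2.cvtColor(t,cv2.COLOR_BGR2HSV)
for n,im,x0,x1,y0,y1 in(('top',t,420,490,255,300),('scene',s,395,445,205,255)):
    h=cv2.cvtColor(im,cv2.COLOR_BGR2HSV)[y0:y1,x0:x1]
    g=(h[...,0]>60)&(h[...,0]<90)&(h[...,1]>120)
    ys,xs=np.nonzero(g);print(n,'cap',xs.mean()+x0,ys.mean()+y0,len(xs),xs.min()+x0,xs.max()+x0,ys.min()+y0,ys.max()+y0)
    g=(h[...,0]<30)&(h[...,1]>60);ys,xs=np.nonzero(g);print('label',xs.mean()+x0,ys.mean()+y0,len(xs))
```

```text
top cap 473.0060975609756 271.9207317073171 164 465 478 263 282
label 446.73638968481373 278.8137535816619 349
scene cap 429.7076923076923 220.13846153846154 65 422 434 216 228
label 419.5273631840796 232.15422885572139 201
```

View pics/z1.png

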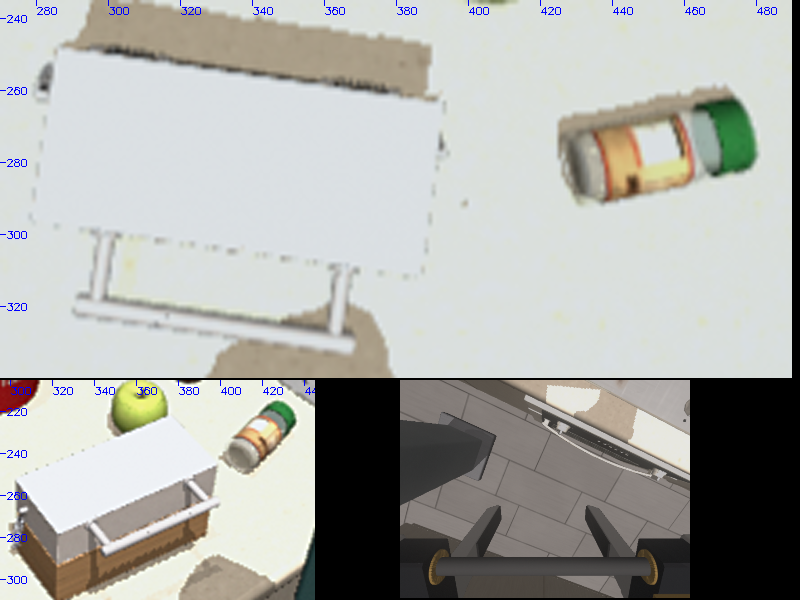

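The zoomed top view gives hood corners at (285,247), (393,262), (387,312) and (279,298), and bar ends at (291,320) and (368,331). The jar's foot is near (430,282) and its cap end near (480,270).

Run:
```python
from h import *
from scipy.optimize import least_squares
T=cam('top');S=cam('scene')
for n,(a,b) in {'barL':((291.1,319.7),(344.5,286)),'barR':((368,330.8),(398.3,263.1)),'hBL':((285.3,247.5),(302,253.6)),'hBR':((392.8,262.2),(376,223)),'hFR':((387.2,311.7),(397.9,245.5)),'hFL':((279.2,297.8),(323.6,275.5))}.items():
    print(n,tri((*T,*a),(*S,*b)).round(4))
B=[((291.1,319.7),(344.5,286),75),((368,330.8),(398.3,263.1),-75)]
def W(p,l):
    c,s=np.cos(p[2]),np.sin(p[2]);return [p[0]+c*l[0]-s*l[1],p[1]+s*l[0]+c*l[1],l[2]]
def res(p):
    r=[]
    for a,b,y in B:
        X=W(p,(-.087,y/1000,.118))
        r+=list(np.subtract(proj('top',X),a))+list(np.subtract(proj('scene',X),b))
    return r
q=least_squares(res,[.5,0,0]);print('caddy',q.x,np.round(q.fun,1))
for l in ((-.087,0,.118),(.05,0,.072),(.113,0,.202)): print(W(q.x,l))
# jar: contour fit
import itertools
t=cv2.imread('pics/top0.png');h=cv2.cvtColor(t,cv2.COLOR_BGR2HSV)
print('jar axis pts', tri((*T,473,271.9),(*S,429.7,220.1)),tri((*T,446.7,278.8),(*S,419.5,232.2)))
for uv in ((429.7,282),(446.7,278.8),(473,271.9),(479,270)): print(atz('top',*uv,.023), atz('top',*uv,.035))
print('apple',atz('top',407,217,.035),'mill',atz('top',462,197,.02))
print('cam',[-np.array(m['R']).T@m['t'] for m in (T[0],S[0])])
print('counter edge',atz('top',400,352,0), 'upper cabinet?',atz('top',320,108,0))
```

```text
barL [0.4429 0.0643 0.1219]
barR [ 0.4218 -0.0826  0.1164]
hBL [0.5813 0.0762 0.1188]
hBR [ 0.553  -0.1329  0.1178]
hFR [ 0.4591 -0.1184  0.1223]
hFL [0.4857 0.0875 0.1346]
caddy [ 0.51847037 -0.02223641 -0.14781256] [-0.4 -0.7 -0.1  1.1 -0.  -0.3  1.2 -0.6]
[np.float64(0.43241905233604383), np.float64(-0.009423494461858155), 0.118]
[np.float64(0.5679251493992474), np.float64(-0.02960015569947726), 0.072]
[np.float64(0.630238172136341), np.float64(-0.03887847437079116), 0.202]
jar axis pts [ 0.53455182 -0.32296339  0.03359618] [ 0.5195336  -0.2667999   0.03217339]
[ 0.51419997 -0.23085022  0.023     ] [ 0.51420454 -0.22755997  0.035     ]
[ 0.52107114 -0.26784451  0.023     ] [ 0.52099163 -0.26410156  0.035     ]
[ 0.53594374 -0.32540371  0.023     ] [ 0.53568224 -0.32095642  0.035     ]
[ 0.54005098 -0.33859695  0.023     ] [ 0.53973922 -0.33398822  0.035     ]
apple [ 0.65334322 -0.18133884  0.035     ] mill [ 0.70014912 -0.30677462  0.02      ]
cam [array([0.51457346, 0.03803106, 1.00364639]), array([-0.10579999,  0.58668348,  1.00769224])]
counter edge [ 0.36264592 -0.16917571  0.        ] upper cabinet? [0.90598951 0.00421086 0.        ]
```

Emit:
send_rows --pt "26 13 0 0 0 0.116" --pt "26 13 0 0 0 0.116" --pt "26 13 0 0 0 0.116" --pt "26 13 0 0 0 0.116" --pt "27 13 -5 0 0 0.116" --pt "27 13 -5 0 0 0.116" --grip 94

```text
time: 0.65
tool_pos: [0.3843, -0.4231, 0.2205]
ee_rot: [3.141, 0.0, 1.123]
wrist_force: [-0.2, -0.5, -0.5]
width: 0.0941
finger_force: 0.0
```

Emit:
send_rows --pt "27 13 -5 0 0 0.117" --pt "27 13 -5 0 0 0.117" --pt "27 13 -5 0 0 0.117" --pt "27 13 -5 0 0 0.117" --pt "26 12 -10 0 0 0.116" --pt "26 12 -10 0 0 0.116" --pt "0 0 0 0 0 0"

```text
time: 1.23
tool_pos: [0.5461, -0.3439, 0.1765]
ee_rot: [-3.141, -0.006, 1.826]
wrist_force: [-0.6, 0.4, -0.3]
width: 0.094
finger_force: 0.0
```

Emit:
send_rows --pt "0 0 -5 0.113 0.0285 0" --pt "0 0 -5 0.113 0.0285 0" --pt "0 0 -5 0.113 0.0285 0" --pt "0 0 -5 0.113 0.0285 0" --pt "0 0 -5 0.113 0.0285 0" --pt "0 0 -5 0.113 0.0285 0" --pt "0 0 0 0 0 0"

```text
time: 1.82
tool_pos: [0.5409, -0.3502, 0.1399]
ee_rot: [-3.129, -0.714, 1.804]
wrist_force: [0.4, 0.0, -4.4]
width: 0.0941
finger_force: 0.0
```

Run:
```python
from h import *
from scipy.spatial.transform import Rotation as R
o=sensors.get_obs();print(o['time'],o['tool_pos'],o['joint_positions'],o['wrist_force'])
print(R.from_euler('xyz',o['ee_rot']).as_matrix().round(3))
im=snap('wrist','w1.png')
for n,p in (('foot',(.514,-.231,.023)),('capend',(.54,-.334,.023))): print(n,proj('wrist',p))
for z in (0,.046):print(proj('wrist',(.527,-.2825,z)))
h=cv2.cvtColor(im,cv2.COLOR_RGB2HSV);g=(h[...,0]>60)&(h[...,0]<90)&(h[...,1]>120)
ys,xs=np.nonzero(g);print('cap',len(xs),xs.mean(),ys.mean(),xs.min(),xs.max(),ys.min(),ys.max())
```

```text
1.8167 [ 0.54087644 -0.35017517  0.13992739] [-0.82247617  0.7636752   0.78755702  0.39663258  2.20265674 -0.9253247 ] [ 0.40455459  0.03199563 -4.42840691]
[[-0.174  0.971 -0.163]
 [ 0.735  0.239  0.634]
 [ 0.655 -0.01  -0.756]]
foot (np.float64(319.9436019694492), np.float64(205.81824462873624))
capend (np.float64(321.0402123589077), np.float64(331.8552247946326))
(np.float64(320.3103333471415), np.float64(273.5483089886403))
(np.float64(320.61743614110776), np.float64(253.94873441914643))<stdin>:9: RuntimeWarning: Mean of empty slice.
  ret = ret.dtype.type(ret / rcount)
Traceback (most recent call last):
ValueError: zero-size array to reduction operation minimum which has no identity
```

View pics/w1.png

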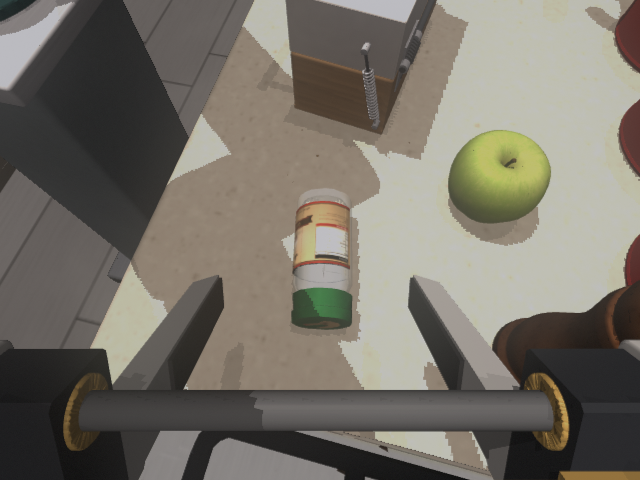

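The wrist view shows the jar centred between the fingers: foot at (322,195), cap end at (321,328). This matches the predicted (320,206) and (321,332), so I'm going in.

Emit:
send_rows --pt "-2 10 -17 0 0 0" --pt "-2 10 -17 0 0 0" --pt "-2 10 -17 0 0 0" --pt "-2 10 -17 0 0 0" --pt "-2 10 -16 0 0 0" --pt "-2 10 -12 0 0 0" --pt "0 0 0 0 0 0" --pt "0 0 0 0 0 0"

```text
time: 2.53
tool_pos: [0.5313, -0.287, 0.0568]
ee_rot: [3.14, -0.695, 1.82]
wrist_force: [-0.0, 0.6, 0.0]
width: 0.094
finger_force: 0.0
```

Emit:
send_rows --pt "-1 0 -8 0 0 0" --pt "-1 1 -8 0 0 0" --pt "-1 0 -6 0 0 0" --pt "0 0 -3 0 0 0" --pt "0 0 0 0 0 0"

```text
time: 2.95
tool_pos: [0.5276, -0.2868, 0.0282]
ee_rot: [-3.14, -0.701, 1.816]
wrist_force: [-0.6, -0.4, -0.2]
width: 0.0941
finger_force: 0.0
```

Emit:
send_rows --pt "0 0 0 0 0 0" --pt "0 0 0 0 0 0" --pt "0 0 0 0 0 0" --pt "0 0 0 0 0 0" --pt "0 0 0 0 0 0" --pt "0 0 0 0 0 0" --grip 36

```text
time: 3.45
tool_pos: [0.5283, -0.2869, 0.0297]
ee_rot: [3.141, -0.699, 1.818]
wrist_force: [-0.1, 0.8, 0.1]
width: 0.057
finger_force: 0.0
```

Emit:
send_rows --pt "0 0 0 0 0 0" --pt "0 0 0 0 0 0" --pt "0 0 0 0 0 0" --grip 36

```text
time: 3.7
tool_pos: [0.5283, -0.2867, 0.0296]
ee_rot: [3.141, -0.699, 1.818]
wrist_force: [-0.3, -0.1, -0.2]
width: 0.0441
finger_force: 29.9
```

Emit:
send_rows --pt "0 0 8 0 0 0" --pt "0 0 20 0 0 0" --pt "0 0 24 0 0 0" --pt "0 0 24 0 0 0" --pt "0 0 14 0 0 0" --pt "0 0 0 0 0 0"

```text
time: 4.2
tool_pos: [0.5294, -0.288, 0.1238]
ee_rot: [3.136, -0.693, 1.822]
wrist_force: [0.4, -0.1, -0.5]
width: 0.044
finger_force: 30.0
```

Emit:
send_rows --pt "-3 -4 0 -0.1172 -0.0296 0" --pt "-3 -4 0 -0.1172 -0.0296 0" --pt "-3 -4 0 -0.1172 -0.0296 0" --pt "-3 -4 0 -0.1172 -0.0296 0" --pt "-3 -4 0 -0.1172 -0.0296 0" --pt "-3 -4 0 -0.1172 -0.0296 0" --pt "-3 -4 0 -0.1172 -0.0296 0"

```text
time: 4.78
tool_pos: [0.5068, -0.315, 0.1194]
ee_rot: [3.141, 0.153, 1.818]
wrist_force: [0.9, 0.2, -0.8]
width: 0.0436
finger_force: 29.9
```

Emit:
send_rows --pt "-3 -4 0 -0.1172 -0.0296 0" --pt "-3 -4 0 -0.1172 -0.0296 0" --pt "-3 0 0 -0.1172 -0.0296 0" --pt "0 0 0 -0.1172 -0.0296 0" --pt "0 0 0 -0.1172 -0.0296 0" --pt "0 0 0 -0.1172 -0.0296 0" --pt "0 0 0 0 0 0" --pt "0 0 0 0 0 0"

```text
time: 5.45
tool_pos: [0.4965, -0.3212, 0.1159]
ee_rot: [-3.133, 0.86, 1.827]
wrist_force: [0.9, -0.6, -1.5]
width: 0.044
finger_force: 30.0
```

Run:
```python
from h import *
from scipy.spatial.transform import Rotation as R
o=sensors.get_obs();print(o['tool_pos'],o['joint_positions'],o['wrist_force'],o['width'],o['finger_force'])
print(R.from_euler('xyz',o['ee_rot']).as_matrix().round(3))
s=snap('scene','s2.png');t=snap('top','t2.png')
i=np.hstack([s[150:400,260:560],t[180:430,320:620]]);cv2.imwrite('pics/c2.png',cv2.resize(i,(800,333))[:,:,::-1])
```

```text
[ 0.49647078 -0.32117514  0.11586139] [-0.31266135  0.02299996  1.91427163 -0.94406217  0.91784947 -0.07120056] [ 0.92605031 -0.55440495 -1.49345505] 0.0440204233289262 29.951625857502222
[[-0.165  0.969  0.183]
 [ 0.631  0.246 -0.735]
 [-0.758 -0.006 -0.653]]
```

View pics/c2.png

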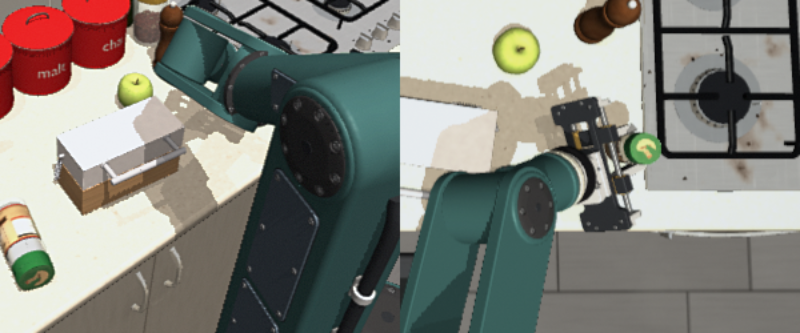

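The jar is gripped and upright, with its cap on top at (643,148) in the crop, clear of the hob edge. Lowering it.

Emit:
send_rows --pt "0 0 -10 -0.01 -0.0025 0" --pt "0 0 -12 0 0 0" --pt "0 0 -12 0 0 0" --pt "0 0 -10 0 0 0" --pt "0 0 -6 0 0 0" --pt "0 0 0 0 0 0" --pt "0 0 0 0 0 0"

```text
time: 6.13
tool_pos: [0.4984, -0.324, 0.0703]
ee_rot: [3.14, 0.876, 1.815]
wrist_force: [0.5, -0.9, -0.6]
width: 0.0442
finger_force: 30.0
```

Emit:
send_rows --pt "0 0 -2 0 0 0" --pt "0 0 -2 0 0 0" --pt "0 0 0 0 0 0"

```text
time: 6.38
tool_pos: [0.4981, -0.3231, 0.0657]
ee_rot: [3.141, 0.876, 1.817]
wrist_force: [0.0, 0.1, -1.4]
width: 0.0439
finger_force: 30.0
```

Emit:
send_rows --pt "0 0 -2 0 0 0" --pt "0 0 -2 0 0 0" --pt "0 0 -1 0 0 0" --pt "0 0 0 0 0 0"

```text
time: 6.72
tool_pos: [0.4984, -0.3232, 0.0615]
ee_rot: [-3.142, 0.878, 1.818]
wrist_force: [-1.9, 2.3, 3.4]
width: 0.044
finger_force: 29.9
```

Emit:
send_rows --pt "0 0 -1 0 0 0" --pt "0 0 -1 0 0 0" --pt "0 0 0 0 0 0"

```text
time: 6.97
tool_pos: [0.499, -0.3236, 0.0611]
ee_rot: [3.14, 0.88, 1.817]
wrist_force: [-3.0, 3.4, 9.3]
width: 0.0438
finger_force: 30.0
```

Emit:
send_rows --pt "0 0 1.5 0 0 0" --pt "0 0 0 0 0 0" --pt "0 0 0 0 0 0" --pt "0 0 0 0 0 0" --pt "0 0 0 0 0 0" --pt "0 0 0 0 0 0" --pt "0 0 0 0 0 0" --grip 94

```text
time: 7.55
tool_pos: [0.4978, -0.3229, 0.0596]
ee_rot: [-3.141, 0.876, 1.818]
wrist_force: [-0.1, -0.2, -0.2]
width: 0.087
finger_force: 0.0
```

Emit:
send_rows --pt "-1 4 4 0 0 0" --pt "-2 8 9 0 0 0" --pt "-3 11 14 0 0 0" --pt "-3 11 20 0 0 0" --pt "-3 11 26 0 0 0" --pt "-3 5 30 0 0 0" --pt "0 0 30 0 0 0" --pt "0 0 20 0 0 0"

```text
time: 8.22
tool_pos: [0.4837, -0.272, 0.2176]
ee_rot: [3.135, 0.879, 1.814]
wrist_force: [0.3, -0.5, 0.6]
width: 0.0944
finger_force: 0.0
```

Run:
```python
from h import *
o=sensors.get_obs();print(o['time'],o['tool_pos'],o['ee_rot'],o['joint_positions'],o['wrist_force'],o['width'])
t=snap('top','t3.png');w=snap('wrist','w3.png')
cv2.imwrite('pics/c3.png',np.hstack([cv2.resize(t[180:430,320:620],(400,333)),cv2.resize(w,(400,333))])[:,:,::-1])
```

```text
8.2167 [ 0.48366983 -0.27198949  0.21755676] [3.13477575 0.8786673  1.81417103] [-0.20375911 -0.13775906  1.853807   -0.87066924  1.12871204 -0.17975099] [ 0.26730169 -0.47107636  0.56508522] 0.09435731580551884
```

View pics/c3.png

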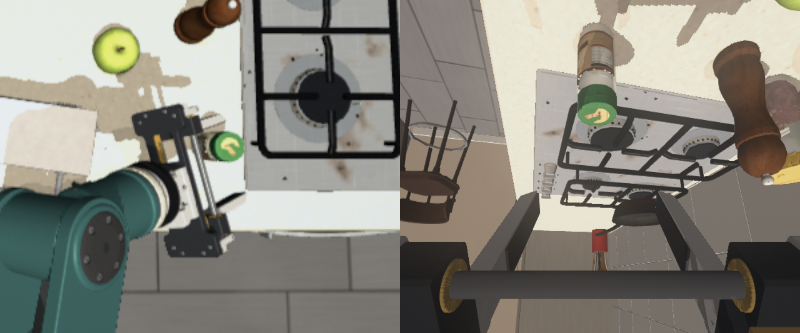

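The jar is standing on its own with its cap at about (491,290) in the top image. Next comes the hood. I'll fit the arm geometry from logged poses to check reach.

```bash
cat > kin.py <<'E'
from h import *
from scipy.spatial.transform import Rotation as R
from scipy.optimize import least_squares
D=[([-1.25206,.087954,1.372265,0,1.6836,-.10312],[.22502,-.50131,.2293],[-3.13937,-.00022,.42185]),
([-.82247617,.7636752,.78755702,.39663258,2.20265674,-.9253247],[.54087644,-.35017517,.13992739],None),
([-.31266135,.02299996,1.91427163,-.94406217,.91784947,-.07120056],[.49647078,-.32117514,.11586139],[-3.133,.86,1.827]),
([-.20375911,-.13775906,1.853807,-.87066924,1.12871204,-.17975099],[.48366983,-.27198949,.21755676],[3.13477575,.8786673,1.81417103])]
D[1]=(D[1][0],D[1][1],[-3.129,-.714,1.804])
def fk(p,q):
    L0,a1,L1,off,L2,Lt=p
    Rz=lambda a:R.from_rotvec([0,0,a]);Ry=lambda a:R.from_rotvec([0,a,0])
    r=Rz(q[0]);x=r.apply([a1,0,L0]);r=r*Ry(q[1]);x=x+r.apply([0,0,L1]);r=r*Ry(q[2])
    x=x+r.apply([off,0,L2]);r=r*Rz(q[3])*Ry(q[4])*Rz(q[5]);x=x+r.apply([0,0,Lt]);return x,r
f=lambda p:np.concatenate([fk(p,q)[0]-x for q,x,e in D])
s=least_squares(f,[.3,0,.4,0,.4,.2]);P=s.x
if __name__=='__main__':
    print(P.round(4),(s.fun*1000).round(1))
def tooldir(t,psi=-.148):
    # tool rotation for tilt t (0 down, 90 forward), closing axis perp to bar
    b=np.array([-np.sin(psi),np.cos(psi),0])
    return R.from_rotvec(-b*t)*R.from_euler('xyz',[np.pi,0,np.pi/2+psi])
r0=fk(P,D[0][0])[1].inv()*R.from_euler('xyz',D[0][2])
def ik(x,Rt,q0):
    def g(q):
        X,r=fk(P,q);return np.concatenate([(X-x)*10,((r*r0).inv()*Rt).as_rotvec()])
    lo=[-3.1,-.76,.27,-1.08,.17,-2.57];hi=[3.1,2.03,2.55,4.22,2.65,2.57]
    s=least_squares(g,np.clip(q0,np.array(lo)+.01,np.array(hi)-.01),bounds=(lo,hi));return s.x,np.abs(s.fun).max()
E
python3 kin.py
python3 - <<'E'
from kin import *
print(r0.as_rotvec())
q0=[0,0,1.6,0,1.2,.1]
psi=-.148;c,s=np.cos(psi),np.sin(psi);hx,hy=.5679,-.0296
for t0,t1 in ((90,0),(60,-10),(45,-20),(30,-30)):
    q=q0
    for k in range(0,8):
        th=1.7*k/7;t=np.radians(t0+(t1-t0)*k/7)
        a=np.arctan2(46,-137)-th;B=.1445*np.array([np.cos(a),np.sin(a)])
        X=np.array([hx+c*B[0],hy+s*B[0],.072+B[1]]);Rt=tooldir(t)
        q,e=ik(X-.012*Rt.apply([0,0,1]),Rt,q);print(t0,k,X.round(3),q.round(2),round(e,4))
E
```

```text
[0.1148 0.0617 0.3968 0.0623 0.4443 0.2687] [-54.4 -15.7  -0.8 -53.  -52.2   4.9  -6.4 -18.9   3.   -3.3 -17.   -7.1]
[ 1.35818785e-05 -8.07399161e-07  1.57080242e+00]
90 0 [ 0.432 -0.009  0.118] [ 0.29 -0.76  2.55 -1.08  0.58  1.24] 0.4509
90 1 [ 0.447 -0.012  0.15 ] [ 0.21 -0.76  2.53 -1.08  0.45  1.19] 0.1678
90 2 [ 0.469 -0.015  0.177] [ 0.12 -0.76  2.42 -0.6   0.46  0.67] 0.0228
90 3 [ 0.497 -0.019  0.198] [ 0.05 -0.6   2.19 -0.24  0.68  0.31] 0.0
90 4 [ 0.529 -0.024  0.211] [ 0.01 -0.39  1.94 -0.12  0.93  0.19] 0.0
90 5 [ 0.563 -0.029  0.216] [-0.02 -0.17  1.68 -0.06  1.18  0.13] 0.0
90 6 [ 0.598 -0.034  0.213] [-0.05  0.07  1.42 -0.02  1.43  0.1 ] 0.0
90 7 [ 0.63  -0.039  0.202] [-0.06  0.31  1.14  0.    1.69  0.09] 0.0
60 0 [ 0.432 -0.009  0.118] [ 0.24 -0.76  2.5  -0.78  0.6   0.91] 0.0895
60 1 [ 0.447 -0.012  0.15 ] [ 0.09 -0.74  2.35 -0.28  0.7   0.37] 0.0
60 2 [ 0.469 -0.015  0.177] [ 0.04 -0.57  2.13 -0.15  0.9   0.24] 0.0
60 3 [ 0.497 -0.019  0.198] [ 0.   -0.39  1.91 -0.09  1.1   0.17] 0.0
60 4 [ 0.529 -0.024  0.211] [-0.02 -0.19  1.69 -0.04  1.3   0.13] 0.0
60 5 [ 0.5
[... 619 characters left out ...]

45 6 [ 0.598 -0.034  0.213] [-0.06  0.36  1.06  0.02  1.9   0.09] 0.0
45 7 [ 0.63  -0.039  0.202] [-0.07  0.58  0.81  0.03  2.1   0.09] 0.0
30 0 [ 0.432 -0.009  0.118] [ 0.04 -0.55  2.19 -0.11  0.99  0.22] 0.0
30 1 [ 0.447 -0.012  0.15 ] [ 0.01 -0.41  2.   -0.06  1.19  0.17] 0.0
30 2 [ 0.469 -0.015  0.177] [-0.01 -0.26  1.8  -0.03  1.38  0.14] 0.0
30 3 [ 0.497 -0.019  0.198] [-0.03 -0.08  1.59 -0.01  1.56  0.11] 0.0
30 4 [ 0.529 -0.024  0.211] [-0.05  0.1   1.37  0.01  1.74  0.1 ] 0.0
30 5 [ 0.563 -0.029  0.216] [-0.06  0.3   1.14  0.02  1.92  0.09] 0.0
30 6 [ 0.598 -0.034  0.213] [-0.07  0.5   0.9   0.03  2.11  0.09] 0.0
30 7 [ 0.63  -0.039  0.202] [-0.08  0.72  0.64  0.05  2.3   0.09] 0.0
```

```bash
python3 - <<'E'
import re
s=open('kin.py').read()
s=s.replace("L0,a1,L1,off,L2,Lt=p","L0,a1,L1,off,L2,Lt,b=p").replace("r.apply([off,0,L2])","r.apply([off,b,L2])").replace(".4,.2])",".4,.2,0])")
s=s.replace("x=x+r.apply([off","x=x+r.apply([off")
open('kin.py','w').write(s)
E
python3 kin.py
python3 - <<'E'
from kin import *
for q,x,e in D: print(((fk(P,q)[1]*r0).inv()*R.from_euler('xyz',e)).as_rotvec().round(3))
psi=-.148;c,s=np.cos(psi),np.sin(psi);hx,hy=.5679,-.0296
for t0,t1 in ((60,-10),(45,-20),(45,0)):
    q=[0,0,1.6,0,1.2,.1]
    for k in (0,1,4,7):
        th=1.7*k/7;t=np.radians(t0+(t1-t0)*k/7)
        a=np.arctan2(46,-137)-th;B=.1445*np.array([np.cos(a),np.sin(a)])
        X=np.array([hx+c*B[0],hy+s*B[0],.072+B[1]]);Rt=tooldir(t)
        q,e=ik(X-.012*Rt.apply([0,0,1]),Rt,q);print(t0,k,X.round(3),q.round(2),round(e,4))
E
```

```text
[0.1526 0.     0.449  0.1007 0.4998 0.3256 0.0566] [ 0.  0. -0. -0. -0.  0.  0. -0. -0. -0. -0. -0.]
[-0.  0. -0.]
[ 0.  0. -0.]
[-0.001 -0.    -0.   ]
[-0.  0. -0.]
60 0 [ 0.432 -0.009  0.118] [ 0.09 -0.76  2.51 -0.71  0.5   0.78] 0.1122
60 1 [ 0.447 -0.012  0.15 ] [-0.15 -0.76  2.35 -0.01  0.69  0.01] 0.0114
60 4 [ 0.529 -0.024  0.211] [-0.15 -0.21  1.71  0.    1.3  -0.01] 0.0
60 7 [ 0.63  -0.039  0.202] [-0.15  0.41  1.02 -0.    1.89 -0.  ] 0.0
45 0 [ 0.432 -0.009  0.118] [-0.16 -0.74  2.37  0.01  0.73 -0.02] 0.0
45 1 [ 0.447 -0.012  0.15 ] [-0.16 -0.6   2.17  0.01  0.95 -0.01] 0.0
45 4 [ 0.529 -0.024  0.211] [-0.15 -0.06  1.54  0.    1.52 -0.  ] 0.0
45 7 [ 0.63  -0.039  0.202] [-0.15  0.55  0.85 -0.    2.09 -0.  ] 0.0
45 0 [ 0.432 -0.009  0.118] [-0.16 -0.74  2.37  0.01  0.73 -0.02] 0.0
45 1 [ 0.447 -0.012  0.15 ] [-0.16 -0.64  2.21  0.01  0.9  -0.01] 0.0
45 4 [ 0.529 -0.024  0.211] [-0.15 -0.2   1.7   0.    1.31 -0.01] 0.0
45 7 [ 0.63  -0.039  0.202] [-0.15  0.27  1.19  0.    1.68 -0.  ] 0.0
```

The kinematic fit is exact, so I can use it for planning. Now the move to the bar pre-grasp (tilt 40°).

Run:
```python
from kin import *
o=sensors.get_obs();R0=R.from_euler('xyz',o['ee_rot']);Rt=tooldir(np.radians(40))
v=(Rt*R0.inv()).as_rotvec();print(v,np.linalg.norm(v)/.1249)
d=np.array([.374,-.0007,.19])-o['tool_pos'];print(d*1000)
n=14
q=o['joint_positions']
for k in range(n+1):
    x=o['tool_pos']+d*k/n+np.array([0,0,.05*np.sin(np.pi*k/n)]);q,e=ik(x,R.from_rotvec(v*k/n)*R0,q);print(q.round(2),round(e,4)) if k%2==0 else 0
```

```text
[ 0.86985425 -0.5971742  -0.04726729] 8.45613464042089
[-111.03734907  271.98915361  -29.61875699]
[-0.2  -0.14  1.85 -0.87  1.13 -0.18] 0.0
[-0.19 -0.25  1.86 -0.72  1.16 -0.2 ] 0.0
[-0.18 -0.35  1.88 -0.58  1.19 -0.21] 0.0
[-0.18 -0.45  1.91 -0.45  1.21 -0.19] 0.0
[-0.18 -0.55  1.96 -0.33  1.21 -0.16] 0.0
[-0.18 -0.66  2.04 -0.21  1.18 -0.12] 0.0
[-0.17 -0.76  2.13 -0.1   1.14 -0.06] 0.0089
[-0.06 -0.76  2.17 -0.12  1.16  0.13] 0.1111
```

Run:
```python
from kin import *
o=sensors.get_obs();R0=R.from_euler('xyz',o['ee_rot']);bar=np.array([.4324,-.0094,.118])
for t in (25,30,35):
  Rt=tooldir(np.radians(t));tz=Rt.apply([0,0,1])
  for back in (12,35,55,75):
    q,e=ik(bar-back/1000*tz,Rt,[-.17,-.6,2,0,1.1,0]);print(t,back,(bar-back/1000*tz).round(4),q.round(2),round(e,4))
t=30;Rt=tooldir(np.radians(t));tz=Rt.apply([0,0,1]);v=(Rt*R0.inv()).as_rotvec();print(v,(bar-.06*tz-o['tool_pos'])*1000,tz)
```

```text
25 12 [ 0.4274 -0.0087  0.1289] [-0.16 -0.48  2.1   0.    1.08 -0.01] 0.0
25 35 [ 0.4178 -0.0072  0.1497] [-0.16 -0.52  2.09  0.    1.14 -0.01] 0.0
25 55 [ 0.4094 -0.006   0.1678] [-0.16 -0.56  2.07  0.    1.19 -0.01] 0.0
25 75 [ 0.4011 -0.0047  0.186 ] [-0.16 -0.59  2.05  0.    1.24 -0.01] 0.0
30 12 [ 0.4265 -0.0085  0.1284] [-0.16 -0.55  2.17  0.    1.   -0.01] 0.0
30 35 [ 0.4151 -0.0068  0.1483] [-0.16 -0.6   2.15  0.    1.06 -0.01] 0.0
30 55 [ 0.4052 -0.0053  0.1656] [-0.16 -0.64  2.14  0.    1.12 -0.01] 0.0
30 75 [ 0.3953 -0.0039  0.183 ] [-0.16 -0.67  2.12  0.01  1.17 -0.01] 0.0
35 12 [ 0.4256 -0.0084  0.1278] [-0.16 -0.62  2.23  0.01  0.91 -0.01] 0.0
35 35 [ 0.4125 -0.0064  0.1467] [-0.16 -0.67  2.22  0.01  0.98 -0.01] 0.0
35 55 [ 0.4012 -0.0047  0.1631] [-0.16 -0.72  2.21  0.01  1.04 -0.01] 0.0
35 75 [ 0.3899 -0.0031  0.1794] [-0.16 -0.76  2.19  0.    1.1  -0.01] 0.0026
[ 0.88074651 -0.43575116 -0.12901506] [-82.30938836 267.71296239 -49.65723276] [ 0.49453399 -0.07373015 -0.8660254 ]
```

Emit:
send_rows --pt "-4 20 14 0.0881 -0.0436 -0.0129" --pt "-8 30 14 0.0881 -0.0436 -0.0129" --pt "-8 30 5 0.0881 -0.0436 -0.0129" --pt "-8 30 0 0.0881 -0.0436 -0.0129" --pt "-9 30 0 0.0881 -0.0436 -0.0129" --pt "-9 30 -5 0.0881 -0.0436 -0.0129" --pt "-9 30 -10 0.0881 -0.0436 -0.0129" --pt "-9 30 -10 0.0881 -0.0436 -0.0129" --grip 24

```text
time: 8.98
tool_pos: [0.4183, -0.0411, 0.2202]
ee_rot: [2.689, 0.179, 1.462]
wrist_force: [0.3, 0.2, 0.1]
width: 0.0443
finger_force: 0.0
```

Emit:
send_rows --pt "-9 24 -10 0.0881 -0.0436 -0.0129" --pt "-9 14 -8 0.0881 -0.0436 -0.0129" --pt "0 0 0 0 0 0" --pt "0 0 0 0 0 0"

```text
time: 9.32
tool_pos: [0.3999, -0.0055, 0.2015]
ee_rot: [2.627, 0.0, 1.43]
wrist_force: [0.2, -0.8, -0.1]
width: 0.0243
finger_force: 0.0
```

Run:
```python
from kin import *
o=sensors.get_obs();print(o['time'],o['tool_pos'],o['ee_rot'],o['joint_positions'],o['wrist_force'],o['width'])
Rt=tooldir(np.radians(30));print((Rt*R.from_euler('xyz',o['ee_rot']).inv()).as_rotvec(),(np.array([.4265,-.0085,.1284])-o['tool_pos'])*1000)
snap('wrist','w4.png')
psi=-.148
b=np.array([-np.sin(psi),np.cos(psi),0])
for y in (-.075,0,.075): print(proj('wrist',np.array([.4324,-.0094,.118])+b*y))
```

```text
9.3167 [ 0.39992494 -0.00545769  0.20147608] [2.62684190e+00 2.33084481e-04 1.43017396e+00] [-0.16558126 -0.65701071  2.07453567  0.01291807  1.20947359 -0.02640731] [ 0.16146019 -0.79910087 -0.14421595] 0.024337801470416556
[-0.00104178 -0.00878959 -0.00737656] [ 26.57506471  -3.04230824 -73.0760771 ]
(np.float64(296.0526672696339), np.float64(348.9542402648345))
(np.float64(295.356583294149), np.float64(250.4056283017924))
(np.float64(294.5372460020056), np.float64(134.40733540323868))
```

View pics/w4.png

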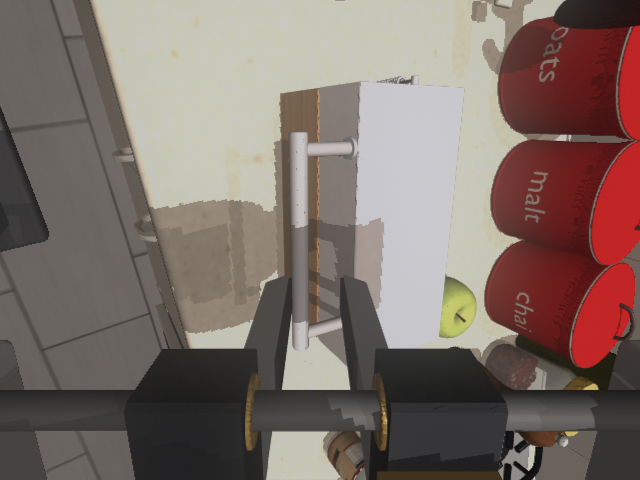

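The wrist view shows the bar at (299,133)–(301,349). That's about 5 px right of the prediction, roughly 3 mm further from me, so I'm shifting the bar to x≈0.435.

Emit:
send_rows --pt "0 0 -12 0 -0.009 -0.007" --pt "1 0 -12 0 0 0" --pt "5 0 -9 0 0 0" --pt "7 -1 -12 0 0 0" --pt "7 -1 -12 0 0 0" --pt "6 -1 -10 0 0 0" --pt "3 0 -5 0 0 0" --pt "0 0 0 0 0 0"

```text
time: 10.03
tool_pos: [0.4303, -0.0081, 0.1296]
ee_rot: [2.62, -0.002, 1.424]
wrist_force: [0.3, 0.6, -0.0]
width: 0.024
finger_force: 0.0
```

Emit:
send_rows --pt "0 0 0 0 0 0" --pt "0 0 0 0 0 0"

```text
time: 10.2
tool_pos: [0.4306, -0.008, 0.1319]
ee_rot: [2.615, -0.002, 1.424]
wrist_force: [-0.1, 0.4, 0.9]
width: 0.0239
finger_force: 0.0
```

Emit:
send_rows --pt "0 0 -2 0 0 0" --pt "0 0 0 0 0 0" --pt "0 0 0 0 0 0" --pt "0 0 0 0 0 0" --pt "0 0 0 0 0 0" --grip 6

```text
time: 10.62
tool_pos: [0.4286, -0.0078, 0.1282]
ee_rot: [2.619, -0.003, 1.424]
wrist_force: [-5.1, -0.4, 1.4]
width: 0.0106
finger_force: 30.0
```

```bash
cat > arc.py <<'E'
from kin import *
psi=-.148;c,s=np.cos(psi),np.sin(psi);hx,hy=.5701,-.0292
def tcp(th,t,back=.012):
    a=np.arctan2(46,-137)-th;B=.1445*np.array([np.cos(a),np.sin(a)])
    return np.array([hx+c*B[0],hy+s*B[0],.072+B[1]])-back*tooldir(t).apply([0,0,1])
def rows(ths,ts):
    X=np.array([tcp(a,b) for a,b in zip(ths,ts)])*1000;X=np.diff(np.round(X,1),axis=0)
    b=np.array([-s,c,0])
    return [[*map(float,d.round(1)),*map(float,(b*(ts[i]-ts[i+1])).round(4))] for i,d in enumerate(X)]
E
python3 - <<'E'
from arc import *
n=40;u=np.linspace(0,1,n+1);u=u+ -np.sin(2*np.pi*u)/(2*np.pi)*.5
th=1.70*u;t=np.radians(30-35*u)
r=rows(th,t)
for i in range(0,n,8): print(r[i:i+8])
q=[-.16,-.55,2.17,0,1,0]
for k in range(0,41,10): x=tcp(th[k],t[k]);q,e=ik(x,tooldir(t[k]),q);print(th[k].round(2),x.round(4),q.round(2),round(e,4))
E
```

```text
[[1.1, -0.2, 2.9, 0.0011, 0.0076, 0.0], [1.1, -0.2, 3.1, 0.0012, 0.0078, 0.0], [1.3, -0.1, 3.1, 0.0012, 0.0081, 0.0], [1.5, -0.3, 3.3, 0.0013, 0.0087, 0.0], [1.6, -0.2, 3.5, 0.0014, 0.0094, 0.0], [2.0, -0.3, 3.8, 0.0015, 0.0102, 0.0], [2.2, -0.3, 4.0, 0.0017, 0.0112, 0.0], [2.5, -0.4, 4.4, 0.0018, 0.0122, 0.0]]
[[3.0, -0.4, 4.7, 0.002, 0.0133, 0.0], [3.4, -0.6, 5.0, 0.0022, 0.0145, 0.0], [3.9, -0.5, 5.2, 0.0023, 0.0157, 0.0], [4.5, -0.7, 5.4, 0.0025, 0.0169, 0.0], [5.0, -0.8, 5.5, 0.0027, 0.018, 0.0], [5.6, -0.8, 5.6, 0.0028, 0.019, 0.0], [6.2, -0.9, 5.5, 0.003, 0.02, 0.0], [6.8, -1.0, 5.4, 0.0031, 0.0208, 0.0]]
[[7.3, -1.1, 5.1, 0.0032, 0.0215, 0.0], [7.8, -1.2, 4.8, 0.0033, 0.0221, 0.0], [8.3, -1.2, 4.4, 0.0033, 0.0224, 0.0], [8.5, -1.3, 3.9, 0.0034, 0.0226, 0.0], [8.8, -1.3, 3.3, 0.0034, 0.0226, 0.0], [8.8, -1.3, 2.8, 0.0033, 0.0224, 0.0], [8.9, -1.3, 2.2, 0.0033, 0.0221, 0.0], [8.8, -1.3, 1.5, 0.0032, 0.0215, 0.0]]
[[8.6, -1.3, 1.1, 0.0031, 0.0208, 0.0], [8.2, -1.3, 0.5, 0.003, 0.02, 0.0], [7.9, -1.1, 0.0, 0.0028, 0.019, 0.0], [7.5, -1.1, -0.3, 0.0027, 0.018, 0.0], [6.9, -1.1, -0.6, 0.0025, 0.0169, 0.0], [6.5, -0.9, -0.9, 0.0023, 0.0157, 0.0], [5.9, -0.9, -1.1, 0.0022, 0.0145, 0.0], [5.4, -0.8, -1.2, 0.002, 0.0133, 0.0]]
[[4.9, -0.8, -1.3, 0.0018, 0.0122, 0.0], [4.4, -0.6, -1.3, 0.0017, 0.0112, 0.0], [4.0, -0.6, -1.3, 0.0015, 0.0102, 0.0], [3.7, -0.6, -1.3, 0.0014, 0.0094, 0.0], [3.3, -0.5, -1.3, 0.0013, 0.0087, 0.0], [3.1, -0.4, -1.3, 0.0012, 0.0081, 0.0], [3.0, -0.5, -1.3, 0.0012, 0.0078, 0.0], [2.8, -0.4, -1.3, 0.0011, 0.0076, 0.0]]
0.0 [ 0.4287 -0.0081  0.1284] [-0.15 -0.54  2.17  0.    0.99 -0.01] 0.0
0.29 [ 0.4484 -0.0111  0.1662] [-0.15 -0.43  2.    0.    1.16 -0.  ] 0.0
0.85 [ 0.5123 -0.0206  0.217 ] [-0.15 -0.15  1.64  0.    1.43 -0.  ] 0.0
1.41 [ 0.5932 -0.0326  0.2266] [-0.15  0.17  1.28  0.    1.67 -0.  ] 0.0
1.7 [ 0.6337 -0.0387  0.2139] [-0.15  0.35  1.1  -0.    1.78 -0.  ] 0.0
```

Emit:
send_rows --pt "1.1 -0.2 2.9 0.001 0.0076 0" --pt "1.1 -0.2 3.1 0.001 0.0078 0" --pt "1.3 -0.1 3.1 0.001 0.008 0" --pt "1.5 -0.3 3.3 0.001 0.009 0" --pt "1.6 -0.2 3.5 0.0014 0.0094 0" --pt "2.0 -0.3 3.8 0.0015 0.01 0" --pt "2.2 -0.3 4.0 0.0017 0.011 0" --pt "2.5 -0.4 4.4 0.0018 0.012 0"

```text
time: 11.28
tool_pos: [0.4409, -0.0096, 0.1552]
ee_rot: [2.701, -0.002, 1.424]
wrist_force: [-9.3, 2.0, -2.9]
width: 0.0105
finger_force: 30.0
```

Emit:
send_rows --pt "3.0 -0.4 4.7 0.002 0.0133 0" --pt "3.4 -0.6 5.0 0.0022 0.0145 0" --pt "3.9 -0.5 5.2 0.0023 0.0157 0" --pt "4.5 -0.7 5.4 0.0025 0.017 0" --pt "5.0 -0.8 5.5 0.0027 0.018 0" --pt "5.6 -0.8 5.6 0.0028 0.019 0" --pt "6.2 -0.9 5.5 0.003 0.02 0" --pt "6.8 -1.0 5.4 0.0031 0.021 0"

```text
time: 11.95
tool_pos: [0.4812, -0.0154, 0.2016]
ee_rot: [2.834, -0.003, 1.424]
wrist_force: [-9.3, 1.2, 3.1]
width: 0.0109
finger_force: 30.0
```

Emit:
send_rows --pt "7.3 -1.1 5.1 0.0032 0.0215 0" --pt "7.8 -1.2 4.8 0.0033 0.022 0" --pt "8.3 -1.2 4.4 0.0033 0.0224 0" --pt "8.5 -1.3 3.9 0.0034 0.0226 0" --pt "8.8 -1.3 3.3 0.0034 0.0226 0" --pt "8.8 -1.3 2.8 0.0033 0.0224 0" --pt "8.9 -1.3 2.2 0.0033 0.022 0" --pt "8.8 -1.3 1.5 0.0032 0.0215 0"

```text
time: 12.62
tool_pos: [0.5514, -0.0259, 0.2305]
ee_rot: [3.006, -0.003, 1.423]
wrist_force: [-2.0, 1.8, 2.4]
width: 0.0114
finger_force: 30.0
```

Emit:
send_rows --pt "8.6 -1.3 1.1 0.0031 0.021 0" --pt "8.2 -1.3 0.5 0.003 0.02 0" --pt "7.9 -1.1 0 0.0028 0.019 0" --pt "7.5 -1.1 -0.3 0.0027 0.018 0" --pt "6.9 -1.1 -0.6 0.0025 0.017 0" --pt "6.5 -0.9 -0.9 0.0023 0.0157 0" --pt "5.9 -0.9 -1.1 0.0022 0.0145 0" --pt "5.4 -0.8 -1.2 0.002 0.0133 0"

```text
time: 13.28
tool_pos: [0.6087, -0.0347, 0.2265]
ee_rot: [-3.138, -0.002, 1.423]
wrist_force: [1.1, -0.3, -0.3]
width: 0.011
finger_force: 30.0
```

Emit:
send_rows --pt "4.9 -0.8 -1.3 0.0018 0.012 0" --pt "4.4 -0.6 -1.3 0.0017 0.011 0" --pt "4.0 -0.6 -1.3 0.0015 0.01 0" --pt "3.7 -0.6 -1.3 0.0014 0.0094 0" --pt "3.3 -0.5 -1.3 0.0013 0.0087 0" --pt "3.1 -0.4 -1.3 0.0012 0.008 0" --pt "3.0 -0.5 -1.3 0.0012 0.0078 0"

```text
time: 13.87
tool_pos: [0.6334, -0.0382, 0.2167]
ee_rot: [-3.068, -0.003, 1.423]
wrist_force: [4.9, 1.1, 2.1]
width: 0.0109
finger_force: 30.0
```

Emit:
send_rows --pt "2.8 -0.4 -1.3 0.001 0.0076 0" --pt "0 0 0 0 0 0" --pt "0 0 0 0 0 0"

```text
time: 14.12
tool_pos: [0.6338, -0.0383, 0.2165]
ee_rot: [-3.055, -0.002, 1.423]
wrist_force: [-1.6, 0.7, 9.3]
width: 0.0109
finger_force: 30.0
```

Emit:
send_rows --pt "1.0 0 -0.5 0 0 0" --pt "0.5 0 -0.5 0 0 0" --pt "0 0 0 0 0 0" --pt "0 0 0 0 0 0"

```text
time: 14.45
tool_pos: [0.6339, -0.0383, 0.2164]
ee_rot: [-3.053, -0.002, 1.423]
wrist_force: [-6.6, 0.4, 12.3]
width: 0.0111
finger_force: 30.0
```

Emit:
send_rows --pt "0 0 0 0 0 0" --pt "0 0 0 0 0 0" --pt "0 0 0 0 0 0" --pt "0 0 0 0 0 0" --grip 24

```text
time: 14.78
tool_pos: [0.6358, -0.0386, 0.2119]
ee_rot: [-3.054, -0.002, 1.422]
wrist_force: [0.3, 0.4, -0.2]
width: 0.0241
finger_force: 0.0
```

Emit:
send_rows --pt "1 0 12 0 0 0" --pt "1 0 20 0 0 0" --pt "0 0 20 0 0 0" --pt "0 0 12 0 0 0" --pt "-5 -10 6 -0.0065 -0.043 -0.1" --pt "-8 -20 0 -0.0065 -0.043 -0.11" --pt "-11 -24 0 0 0 -0.12" --pt "-11 -24 0 0 0 -0.12"

```text
time: 15.45
tool_pos: [0.6029, -0.1169, 0.2847]
ee_rot: [3.138, -0.011, 0.968]
wrist_force: [0.1, -0.4, 0.3]
width: 0.0239
finger_force: 0.0
```

Emit:
send_rows --pt "-11 -24 0 0 0 -0.122" --pt "-11 -24 0 0 0 -0.122" --pt "-11 -24 -3 0 0 -0.122" --pt "-11 -24 -6 0 0 -0.122" --pt "-11 -24 -6 0 0 -0.122" --pt "-11 -24 -6 0 0 -0.122" --pt "-11 -24 -6 0 0 -0.122" --pt "-11 -24 -6 0 0 -0.122" --grip 80

```text
time: 16.12
tool_pos: [0.5148, -0.3097, 0.2508]
ee_rot: [3.139, -0.011, -0.009]
wrist_force: [-0.3, -0.5, -0.6]
width: 0.0739
finger_force: 0.0
```

Emit:
send_rows --pt "-11 -21 0 0 0 -0.122" --pt "-4 0 0 0 0 -0.02" --pt "0 0 0 0 0 0" --pt "0 0 0 0 0 0"

```text
time: 16.45
tool_pos: [0.5008, -0.3291, 0.251]
ee_rot: [3.14, -0.012, -0.143]
wrist_force: [0.5, -0.2, 0.6]
width: 0.0801
finger_force: 0.0
```

Run:
```python
from kin import *
o=sensors.get_obs();print(o['time'],o['tool_pos'],o['ee_rot'],o['joint_positions'],o['wrist_force'],o['width'])
w=snap('wrist','w5.png');t=snap('top','t5.png')
i=np.hstack([cv2.resize(w,(400,300)),cv2.resize(t[215:335,260:420],(400,300))]);cv2.imwrite('pics/c5.png',i[:,:,::-1])
t3=cv2.cvtColor(cv2.imread('pics/t3.png'),cv2.COLOR_BGR2HSV);h=cv2.cvtColor(w,cv2.COLOR_RGB2HSV)
for n,a in(('t3',t3),('w',h)):
    g=((a[...,0]>55)&(a[...,0]<90)&(a[...,1]>110)).astype(np.uint8)
    if n=='t3': g[:,:450]=0;g[:,510:]=0
    k,l,st,ce=cv2.connectedComponentsWithStats(g)
    for j in range(1,k):
        if st[j,4]>60: print(n,st[j],ce[j])
print(proj('wrist',(.5,-.33,.106)),proj('wrist',(.5,-.33,.095)))
```

```text
16.45 [ 0.50076939 -0.3291072   0.25104948] [ 3.14004831 -0.0118344  -0.14318289] [-0.67858817  0.18656252  1.21905421  0.00476599  1.72500788  1.03615808] [ 0.48836715 -0.19922161  0.59570853] 0.08007900313195733
t3 [477 280   9  20  90] [481.15555556 289.95555556]
(np.float64(317.63574265754136), np.float64(230.67707460817738)) (np.float64(317.541965176371), np.float64(227.25929716466246))
```

View pics/c5.png

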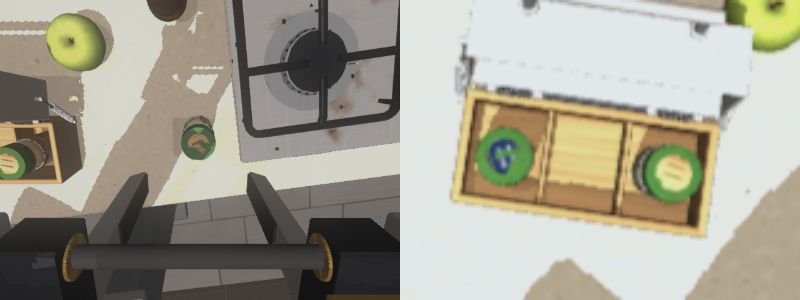

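The jar's cap in the wrist view is at about (318,232) against a predicted (318,231), so the jar is at (0.500,−0.330). The hood is fully open and both outer jars are standing. I'll measure the pocket and the neighbours.

Run:
```python
from arc import *
C=[(287.2,251),(387.6,265.8),(382,309),(282,295.8)]
P4=np.array([atz('top',*c,.072) for c in C]);print(P4.round(4));m=P4.mean(0);print('caddy',m.round(4),np.arctan2(*(-(P4[1]-P4[0]))[[0,1]]), np.arctan2(*(-(P4[2]-P4[3]))[[0,1]]))
w=cv2.imread('pics/t5.png');h=cv2.cvtColor(w,cv2.COLOR_BGR2HSV)
g=((h[...,0]>45)&(h[...,0]<95)&(h[...,1]>100)).astype(np.uint8);g[:,:280]=0;g[:,395:]=0;g[:255]=0;g[320:]=0
cx,cy=.5210,-.0219
R2=np.array([[c,s],[-s,c]])
k,l,st,ce=cv2.connectedComponentsWithStats(g)
for j in range(1,k):
    if st[j,4]>15: print(st[j],ce[j])
for uv in((302,277.4),(368.8,283.8)):
    X=atz('top',*uv,.116);print(X,'rel',R2@(X[:2]-[cx,cy]))
print('rel mean', R2@(m[:2]-[cx,cy]))
wv=cv2.cvtColor(cv2.imread('pics/w5.png'),cv2.COLOR_BGR2HSV);g=((wv[...,0]>50)&(wv[...,0]<95)&(wv[...,1]>80)).astype(np.uint8);g[:,:270]=0;g[:180]=0
k,l,st,ce=cv2.connectedComponentsWithStats(g)
for j in range(1,k):
    if st[j,4]>60: print('w',st[j],ce[j],atz('wrist',*ce[j],.104))
```

```text
[[ 0.5773  0.0739  0.072 ]
 [ 0.5473 -0.1314  0.072 ]
 [ 0.4596 -0.1189  0.072 ]
 [ 0.4864  0.0839  0.072 ]]
caddy [ 0.5176 -0.0231  0.072 ] 0.1452433496809447 0.13131256350319154
[291 266  22  23 270] [302.08148148 277.5037037 ]
[357 273  24  23 241] [368.10788382 284.21576763]
[0.52312645 0.04328904 0.116     ] rel [-0.00750959  0.06478996]
[ 0.51075836 -0.0863505   0.116     ] rel [-0.00062579 -0.06525616]
rel mean [-0.00314761 -0.00172007]
w [308 204  18  10 103] [316.89320388 207.21359223] [ 0.51873845 -0.33205199  0.104     ]
w [327 225  18  28 116] [337.54310345 240.00862069] [ 0.48935529 -0.34494013  0.104     ]
```

Emit:
send_rows --pt "0 0 -12 0 0.006 0" --pt "0 -1 -22 0 0.006 0" --pt "0 0 -25 0 0 0" --pt "0 0 -25 0 0 0" --pt "0 0 -22 0 0 0" --pt "0 0 -18 0 0 0" --pt "0 0 -12 0 0 0" --pt "0 0 -6 0 0 0"

```text
time: 17.22
tool_pos: [0.4998, -0.3289, 0.1054]
ee_rot: [3.14, 0.005, -0.143]
wrist_force: [0.0, -0.5, -0.0]
width: 0.0803
finger_force: 0.0
```

Emit:
send_rows --pt "0 0 0 0 0 0" --pt "0 0 0 0 0 0"

```text
time: 17.38
tool_pos: [0.501, -0.3305, 0.1089]
ee_rot: [3.137, 0.0, -0.144]
wrist_force: [1.2, -0.4, 1.0]
width: 0.08
finger_force: 0.0
```

Emit:
send_rows --pt "0 0 -4 0 0 0" --pt "0 0 0 0 0 0" --pt "0 0 0 0 0 0" --pt "0 0 0 0 0 0" --pt "0 0 0 0 0 0" --pt "0 0 0 0 0 0" --pt "0 0 0 0 0 0" --grip 36

```text
time: 17.97
tool_pos: [0.5006, -0.3307, 0.1048]
ee_rot: [3.137, 0.0, -0.145]
wrist_force: [0.3, 0.6, 2.0]
width: 0.0447
finger_force: 30.0
```

Emit:
send_rows --pt "0 0 0 0 0 0"

```text
time: 18.05
tool_pos: [0.5006, -0.3307, 0.1048]
ee_rot: [3.137, 0.0, -0.145]
wrist_force: [-0.4, -0.3, 1.0]
width: 0.0443
finger_force: 30.0
```

Emit:
send_rows --pt "0 0 6 0 0 0" --pt "0 0 16 0 0 0" --pt "0 0 26 0 0 0" --pt "0 0 28 0 0 0" --pt "0 0 28 0 0 0" --pt "0 0 28 0 0 0" --pt "0 4 24 0 0 0" --pt "1 12 16 0 0 0"

```text
time: 18.72
tool_pos: [0.5016, -0.3159, 0.2797]
ee_rot: [3.135, -0.002, -0.147]
wrist_force: [-0.6, 0.8, -0.3]
width: 0.0444
finger_force: 30.0
```

Emit:
send_rows --pt "1 20 4 0 0 0" --pt "2 26 0 0 0 0" --pt "2 28 0 0 0 0" --pt "2 28 0 0 0 0" --pt "2 28 0 0 0 0" --pt "2 28 0 0 0 0" --pt "2 28 0 0 0 0" --pt "2 28 0 0 0 0"

```text
time: 19.38
tool_pos: [0.5162, -0.0992, 0.2806]
ee_rot: [3.138, 0.001, -0.145]
wrist_force: [0.8, 0.2, -1.0]
width: 0.0446
finger_force: 30.0
```

Emit:
send_rows --pt "1 28 0 0 0 0" --pt "1 26 0 0 0 0" --pt "1 16 0 0 0 0" --pt "0 8 0 0 0 0" --pt "0 0 0 0 0 0" --pt "0 0 0 0 0 0"

```text
time: 19.88
tool_pos: [0.5194, -0.0229, 0.2805]
ee_rot: [3.137, 0.001, -0.145]
wrist_force: [0.6, 0.2, -1.1]
width: 0.0448
finger_force: 30.0
```

Run:
```python
from kin import *
o=sensors.get_obs();print(o['time'],o['tool_pos'],o['ee_rot'],o['wrist_force'],o['width'])
w=snap('wrist','w6.png');s=snap('scene','s6.png')
i=np.hstack([cv2.resize(w,(400,300)),cv2.resize(s[100:310,200:480],(400,300))]);cv2.imwrite('pics/c6.png',i[:,:,::-1])
```

```text
19.8833 [ 0.51940501 -0.02290281  0.28046762] [ 3.13699382e+00  7.81470921e-04 -1.44706655e-01] [ 0.5665897   0.20516241 -1.06112729] 0.04484835841098708
```

View pics/c6.png

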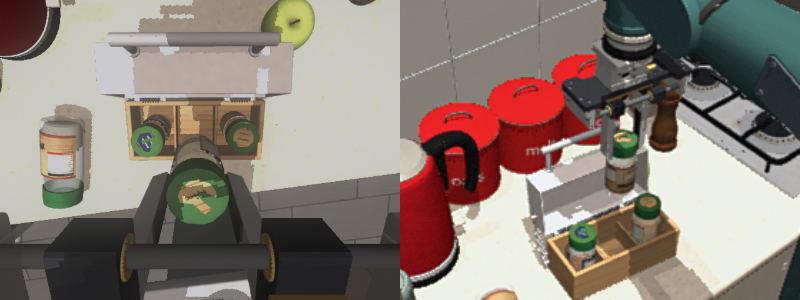

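Run:
```python
from kin import *
a=[atz('wrist',u*1.6,v*1.6,.072) for u,v in((127,100),(265,100),(264,157),(130,158))]
print(np.array(a).round(4),np.mean(a,0))
```

```text
[[ 0.5812  0.0718  0.072 ]
 [ 0.5516 -0.1305  0.072 ]
 [ 0.4624 -0.1231  0.072 ]
 [ 0.4919  0.0876  0.072 ]] [ 0.52177252 -0.02353733  0.072     ]
```

Emit:
send_rows --pt "0 0 -12 0 0 0" --pt "0 0 -22 0 0 0" --pt "0 0 -22 0 0 0" --pt "0 0 -16 0 0 0" --pt "0 0 -4 0 0 0" --pt "0 0 0 0 0 0"

```text
time: 20.48
tool_pos: [0.5183, -0.0232, 0.2019]
ee_rot: [3.138, 0.005, -0.146]
wrist_force: [0.4, -0.1, 0.2]
width: 0.0446
finger_force: 30.0
```

Emit:
send_rows --pt "1 0 -8 0 0 0" --pt "1 0 -14 0 0 0" --pt "0 0 -14 0 0 0" --pt "0 0 -14 0 0 0" --pt "0 0 -12 0 0 0" --pt "0 0 -8 0 0 0" --pt "0 0 -5 0 0 0" --pt "0 0 0 0 0 0"

```text
time: 21.15
tool_pos: [0.5211, -0.0226, 0.1285]
ee_rot: [3.138, 0.002, -0.145]
wrist_force: [-0.2, 0.4, -1.2]
width: 0.0444
finger_force: 30.0
```

Emit:
send_rows --pt "0 0 -2 0 0 0" --pt "0 0 -2 0 0 0" --pt "0 0 0 0 0 0"

```text
time: 21.4
tool_pos: [0.5218, -0.0226, 0.1258]
ee_rot: [3.138, -0.0, -0.145]
wrist_force: [0.7, -0.7, -0.6]
width: 0.0445
finger_force: 30.0
```

Emit:
send_rows --pt "0 0 -3 0 0 0" --pt "0 0 -3 0 0 0" --pt "0 0 -2 0 0 0" --pt "0 0 0 0 0 0"

```text
time: 21.73
tool_pos: [0.5211, -0.0225, 0.1167]
ee_rot: [3.138, 0.002, -0.145]
wrist_force: [-1.4, 0.2, -1.4]
width: 0.045
finger_force: 30.0
```

Emit:
send_rows --pt "0 0 -1.5 0 0 0" --pt "0 0 -1 0 0 0" --pt "0 0 0 0 0 0"

```text
time: 21.98
tool_pos: [0.5215, -0.0226, 0.1149]
ee_rot: [3.138, 0.001, -0.145]
wrist_force: [-0.1, -0.3, -0.9]
width: 0.045
finger_force: 30.0
```

Emit:
send_rows --pt "0 0 -1 0 0 0" --pt "0 0 -1 0 0 0" --pt "0 0 0 0 0 0"

```text
time: 22.23
tool_pos: [0.5221, -0.0226, 0.1148]
ee_rot: [3.138, -0.001, -0.145]
wrist_force: [-2.2, 0.4, 6.0]
width: 0.0445
finger_force: 30.0
```

Emit:
send_rows --pt "0 0 -0.5 0 0 0" --pt "0 0 0 0 0 0"

```text
time: 22.4
tool_pos: [0.5222, -0.0226, 0.1147]
ee_rot: [3.138, -0.002, -0.145]
wrist_force: [-2.4, 0.5, 8.3]
width: 0.0443
finger_force: 30.0
```

Emit:
send_rows --pt "0 0 1 0 0 0" --pt "0 0 0 0 0 0" --pt "0 0 0 0 0 0" --pt "0 0 0 0 0 0" --grip 52

```text
time: 22.73
tool_pos: [0.5213, -0.0226, 0.113]
ee_rot: [3.138, 0.001, -0.145]
wrist_force: [-0.0, -0.2, -0.2]
width: 0.0521
finger_force: 0.0
```

Emit:
send_rows --pt "0 0 3 0 0 0" --pt "0 0 5 0 0 0" --pt "0 0 8 0 0 0" --pt "0 0 15 0 0 0" --pt "0 0 25 0 0 0" --pt "0 0 35 0 0 0" --pt "0 0 40 0 0 0" --pt "0 0 36 0 0 0"

```text
time: 23.4
tool_pos: [0.5213, -0.0225, 0.2833]
ee_rot: [3.138, -0.001, -0.145]
wrist_force: [0.2, -0.3, 0.1]
width: 0.0517
finger_force: 0.0
```

Emit:
send_rows --pt "0 0 10 0 0 0" --pt "0 0 0 0 0 0.1" --pt "0 0 0 0 0 0.12" --pt "0 0 0 0 0 0.12" --pt "0 0 0 0 0 0.12" --pt "0 0 0 0 0 0.12" --pt "0 0 0 0 0 0.12" --pt "0 0 0 0 0 0.12" --grip 24

```text
time: 24.07
tool_pos: [0.5213, -0.0225, 0.2902]
ee_rot: [3.138, 0.001, 0.681]
wrist_force: [-0.1, -0.8, -0.8]
width: 0.0241
finger_force: 0.0
```

Emit:
send_rows --pt "10 0 0 0 0 0.12" --pt "20 -2 0 0 0 0.12" --pt "20 -3 0 0 0 0.12" --pt "20 -3 0 0 0 0.12" --pt "20 -3 0 0 0 0.12" --pt "15 -2 0 0.0065 0.043 0.12" --pt "8 -2 0 0.0065 0.043 0.03" --pt "0 0 0 0 0 0"

```text
time: 24.73
tool_pos: [0.6363, -0.0382, 0.287]
ee_rot: [-3.055, 0.005, 1.423]
wrist_force: [0.2, -0.4, -0.7]
width: 0.0243
finger_force: 0.0
```

Run:
```python
from arc import *
o=sensors.get_obs();print(o['time'],o['tool_pos'],o['ee_rot'],o['wrist_force'],o['width'])
Rt=tooldir(np.radians(-5));print('rot',(Rt*R.from_euler('xyz',o['ee_rot']).inv()).as_rotvec(),(np.array([.6339,-.0383,.2150])-o['tool_pos'])*1000)
w=snap('wrist','w7.png');s=snap('scene','s7.png')
i=np.hstack([cv2.resize(w,(400,300)),cv2.resize(s[100:310,200:480],(400,300))]);cv2.imwrite('pics/c7.png',i[:,:,::-1])
b=np.array([-np.sin(psi),np.cos(psi),0])
for y in (-.075,.075): print(proj('wrist',np.array([.6329,-.0383,.2044])+b*y))
```

```text
24.7333 [ 0.63629433 -0.03817877  0.28700579] [-3.054705    0.00518424  1.42291497] [ 0.18431737 -0.40296547 -0.73735348] 0.024286743444412673
rot [ 0.00518344 -0.0003895  -0.00011962] [ -2.39433023  -0.12122909 -72.00578758]
(np.float64(324.8378075303369), np.float64(354.10170894591266))
(np.float64(326.5142240630127), np.float64(136.4671632501554))
```

View pics/c7.png

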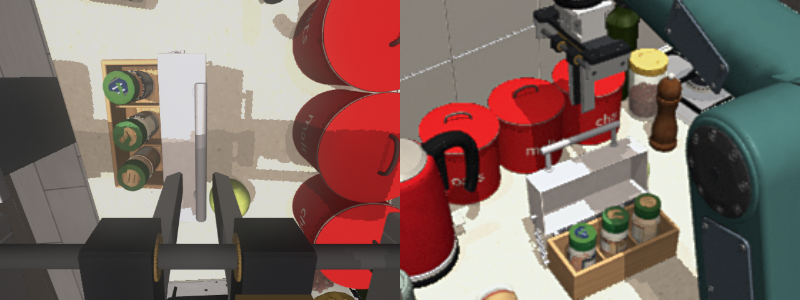

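All three jars stand in their pockets and the hood is open, with its bar at about (321,134)–(322,352) in the wrist view, 2–3 mm nearer than predicted. Going down to re-grip the bar.

Emit:
send_rows --pt "0 0 -10 0 0 0" --pt "-1 0 -16 0 0 0" --pt "-1 0 -16 0 0 0" --pt "-1 0 -14 0 0 0" --pt "0 0 -10 0 0 0" --pt "0 0 -6 0 0 0" --pt "0 0 0 0 0 0" --pt "0 0 0 0 0 0"

```text
time: 25.5
tool_pos: [0.6312, -0.0375, 0.2189]
ee_rot: [-3.06, 0.005, 1.423]
wrist_force: [0.4, -0.6, 0.0]
width: 0.0237
finger_force: 0.0
```

Emit:
send_rows --pt "0 0 0 0 0 0" --pt "0 0 0 0 0 0" --pt "0 0 0 0 0 0" --pt "0 0 0 0 0 0" --pt "0 0 0 0 0 0" --grip 6

```text
time: 25.92
tool_pos: [0.6335, -0.0379, 0.2199]
ee_rot: [-3.066, 0.005, 1.423]
wrist_force: [6.1, 0.1, 1.6]
width: 0.0106
finger_force: 30.0
```

Run:
```python
import arc
from arc import *
print(tcp(1.7,np.radians(-4.3),.0155), tcp(0,np.radians(30),.0155))
n=40;u=np.linspace(0,1,n+1);u=u-np.sin(2*np.pi*u)/(2*np.pi)*.5
th=1.70*(1-u);t=np.radians(-4.3+34.3*u)
o=np.array([.6315,-.0377,.2192])-tcp(1.7,t[0],.0155);print(o)
X=np.array([tcp(a,b,.0155)+o*(1-v) for a,b,v in zip(th,t,u)])*1000
X=np.diff(X.round(1),axis=0);b=np.array([-s,c,0])
r=[[*map(float,d.round(1)),*map(float,(b*(t[i]-t[i+1])).round(4))] for i,d in enumerate(X)]
for i in range(0,n,8): print(r[i:i+8])
```

```text
[ 0.63381898 -0.03869987  0.21737283] [ 0.42694782 -0.00785742  0.13141816]
[-0.00231898  0.00099987  0.00182717]
[[-2.8, 0.4, 1.3, -0.0011, -0.0074, -0.0], [-3.0, 0.4, 1.3, -0.0011, -0.0076, -0.0], [-3.1, 0.5, 1.2, -0.0012, -0.008, -0.0], [-3.3, 0.5, 1.3, -0.0013, -0.0085, -0.0], [-3.7, 0.5, 1.3, -0.0014, -0.0092, -0.0], [-4.0, 0.6, 1.3, -0.0015, -0.01, -0.0], [-4.4, 0.7, 1.3, -0.0016, -0.0109, -0.0], [-4.9, 0.7, 1.2, -0.0018, -0.012, -0.0]]
[[-5.4, 0.8, 1.2, -0.0019, -0.0131, -0.0], [-5.9, 0.8, 1.0, -0.0021, -0.0142, -0.0], [-6.4, 1.0, 0.8, -0.0023, -0.0154, -0.0], [-7.0, 1.0, 0.6, -0.0025, -0.0165, -0.0], [-7.4, 1.1, 0.3, -0.0026, -0.0176, -0.0], [-7.9, 1.1, -0.1, -0.0028, -0.0187, -0.0], [-8.2, 1.2, -0.6, -0.0029, -0.0196, -0.0], [-8.6, 1.3, -1.1, -0.003, -0.0204, -0.0]]
[[-8.7, 1.3, -1.7, -0.0031, -0.0211, -0.0], [-8.9, 1.3, -2.2, -0.0032, -0.0216, -0.0], [-8.9, 1.3, -2.9, -0.0033, -0.022, -0.0], [-8.7, 1.2, -3.4, -0.0033, -0.0222, -0.0], [-8.5, 1.3, -4.0, -0.0033, -0.0222, -0.0], [-8.2, 1.2, -4.4, -0.0033, -0.022, -0.0], [-7.8, 1.1, -4.9, -0.0032, -0.0216, -0.0], [-7.3, 1.1, -5.3, -0.0031, -0.0211, -0.0]]
[[-6.8, 1.0, -5.4, -0.003, -0.0204, -0.0], [-6.2, 0.9, -5.6, -0.0029, -0.0196, -0.0], [-5.6, 0.8, -5.7, -0.0028, -0.0187, -0.0], [-5.0, 0.7, -5.6, -0.0026, -0.0176, -0.0], [-4.4, 0.7, -5.5, -0.0025, -0.0165, -0.0], [-3.9, 0.5, -5.2, -0.0023, -0.0154, -0.0], [-3.4, 0.5, -5.1, -0.0021, -0.0142, -0.0], [-3.0, 0.4, -4.7, -0.0019, -0.0131, -0.0]]
[[-2.5, 0.4, -4.4, -0.0018, -0.012, -0.0], [-2.2, 0.3, -4.2, -0.0016, -0.0109, -0.0], [-1.9, 0.3, -3.8, -0.0015, -0.01, -0.0], [-1.7, 0.2, -3.6, -0.0014, -0.0092, -0.0], [-1.4, 0.2, -3.3, -0.0013, -0.0085, -0.0], [-1.3, 0.2, -3.1, -0.0012, -0.008, -0.0], [-1.2, 0.2, -3.1, -0.0011, -0.0076, -0.0], [-1.1, 0.1, -3.0, -0.0011, -0.0074, -0.0]]
```

Emit:
send_rows --pt "-2.8 0.4 1.3 -0.001 -0.0074 0" --pt "-3.0 0.4 1.3 -0.001 -0.0076 0" --pt "-3.1 0.5 1.2 -0.001 -0.008 0" --pt "-3.3 0.5 1.3 -0.0013 -0.0085 0" --pt "-3.7 0.5 1.3 -0.0014 -0.0092 0" --pt "-4.0 0.6 1.3 -0.0015 -0.01 0" --pt "-4.4 0.7 1.3 -0.0016 -0.011 0" --pt "-4.9 0.7 1.2 -0.0018 -0.012 0"

```text
time: 26.58
tool_pos: [0.6048, -0.0337, 0.2304]
ee_rot: [3.141, 0.005, 1.422]
wrist_force: [5.5, -1.1, 2.5]
width: 0.011
finger_force: 30.0
```

Emit:
send_rows --pt "-5.4 0.8 1.2 -0.002 -0.013 0" --pt "-5.9 0.8 1.0 -0.002 -0.0142 0" --pt "-6.4 1.0 0.8 -0.0023 -0.0154 0" --pt "-7.0 1.0 0.6 -0.0025 -0.0165 0" --pt "-7.4 1.1 0.3 -0.0026 -0.0176 0" --pt "-7.9 1.1 -0.1 -0.0028 -0.0187 0" --pt "-8.2 1.2 -0.6 -0.003 -0.0196 0" --pt "-8.6 1.3 -1.1 -0.003 -0.0204 0"

```text
time: 27.25
tool_pos: [0.5475, -0.0254, 0.2341]
ee_rot: [3.003, 0.005, 1.422]
wrist_force: [2.9, -0.1, 5.2]
width: 0.0108
finger_force: 30.0
```

Emit:
send_rows --pt "-8.7 1.3 -1.7 -0.003 -0.021 0" --pt "-8.9 1.3 -2.2 -0.0032 -0.0216 0" --pt "-8.9 1.3 -2.9 -0.0033 -0.022 0" --pt "-8.7 1.2 -3.4 -0.0033 -0.0222 0" --pt "-8.5 1.3 -4.0 -0.0033 -0.0222 0" --pt "-8.2 1.2 -4.4 -0.0033 -0.022 0" --pt "-7.8 1.1 -4.9 -0.0032 -0.0216 0" --pt "-7.3 1.1 -5.3 -0.003 -0.021 0"

```text
time: 27.92
tool_pos: [0.4779, -0.0155, 0.2031]
ee_rot: [2.835, 0.005, 1.421]
wrist_force: [-1.5, -0.7, 1.7]
width: 0.0112
finger_force: 30.0
```

Emit:
send_rows --pt "-6.8 1.0 -5.4 -0.003 -0.0204 0" --pt "-6.2 0.9 -5.6 -0.003 -0.0196 0" --pt "-5.6 0.8 -5.7 -0.0028 -0.0187 0" --pt "-5.0 0.7 -5.6 -0.0026 -0.0176 0" --pt "-4.4 0.7 -5.5 -0.0025 -0.0165 0" --pt "-3.9 0.5 -5.2 -0.0023 -0.0154 0" --pt "-3.4 0.5 -5.1 -0.002 -0.0142 0" --pt "-3.0 0.4 -4.7 -0.002 -0.013 0"

```text
time: 28.58
tool_pos: [0.4388, -0.0096, 0.1578]
ee_rot: [2.702, 0.004, 1.421]
wrist_force: [-2.3, -0.6, -1.3]
width: 0.0112
finger_force: 30.0
```

Emit:
send_rows --pt "-2.5 0.4 -4.4 -0.0018 -0.012 0" --pt "-2.2 0.3 -4.2 -0.0016 -0.011 0" --pt "-1.9 0.3 -3.8 -0.0015 -0.01 0" --pt "-1.7 0.2 -3.6 -0.0014 -0.0092 0" --pt "-1.4 0.2 -3.3 -0.0013 -0.0085 0" --pt "-1.3 0.2 -3.1 -0.0012 -0.008 0"

```text
time: 29.08
tool_pos: [0.4286, -0.0081, 0.1359]
ee_rot: [2.641, 0.004, 1.42]
wrist_force: [-4.0, -1.0, -3.2]
width: 0.0105
finger_force: 30.0
```

Emit:
send_rows --pt "-1.2 0.2 -3.1 -0.001 -0.0076 0" --pt "-1.1 0.1 -3.0 -0.001 -0.0074 0" --pt "0 0 0 0 0 0" --pt "0 0 0 0 0 0"

```text
time: 29.42
tool_pos: [0.427, -0.0078, 0.1312]
ee_rot: [2.624, 0.004, 1.42]
wrist_force: [-6.5, -0.7, 1.0]
width: 0.011
finger_force: 30.0
```

Emit:
send_rows --pt "0.5 0 -1 0 0 0" --pt "0.5 0 -1 0 0 0" --pt "0 0 0 0 0 0" --pt "0 0 0 0 0 0"

```text
time: 29.75
tool_pos: [0.4272, -0.0078, 0.131]
ee_rot: [2.626, 0.004, 1.421]
wrist_force: [-23.2, 1.0, 15.6]
width: 0.0111
finger_force: 30.0
```

Emit:
send_rows --pt "0 0 -1 0 0 0" --pt "0 0 -1 0 0 0" --pt "0 0 0 0 0 0" --pt "0 0 0 0 0 0"

```text
time: 30.08
tool_pos: [0.4272, -0.0078, 0.1309]
ee_rot: [2.625, 0.005, 1.421]
wrist_force: [-32.6, 1.8, 25.7]
width: 0.0107
finger_force: 30.0
```

The hood is pressing on the rim. I'll relax the force and release.

Emit:
send_rows --pt "-1 0 1.5 0 0 0" --pt "-1 0 1.5 0 0 0" --pt "0 0 0 0 0 0"

```text
time: 30.33
tool_pos: [0.427, -0.0078, 0.1311]
ee_rot: [2.621, 0.003, 1.42]
wrist_force: [-2.2, 0.1, 2.6]
width: 0.0113
finger_force: 30.0
```

Emit:
send_rows --pt "0 0 0 0 0 0" --pt "0 0 0 0 0 0" --pt "0 0 0 0 0 0" --pt "0 0 0 0 0 0" --grip 24

```text
time: 30.67
tool_pos: [0.4264, -0.0077, 0.13]
ee_rot: [2.624, 0.003, 1.42]
wrist_force: [-0.8, -0.6, 0.2]
width: 0.0238
finger_force: 0.0
```

Retreat along the tool axis, then up and aside, and check.

Emit:
send_rows --pt "-3 0 5 0 0 0" --pt "-5 0 9 0 0 0" --pt "-7 1 12 0 0 0" --pt "-7 1 12 0 0 0" --pt "-3 0 20 0 0 0" --pt "0 -10 25 0 0 0" --pt "0 -25 25 0 0 0" --pt "0 -30 20 0 0 0"

```text
time: 31.33
tool_pos: [0.4012, -0.07, 0.2608]
ee_rot: [2.621, 0.004, 1.426]
wrist_force: [0.6, 0.4, 0.5]
width: 0.024
finger_force: 0.0
```

Emit:
send_rows --pt "0 -35 10 0 0 0" --pt "0 -35 0 0 0 0" --pt "0 -35 0 0 0 0" --pt "0 -35 0 0 0 0" --pt "0 -35 0 0 0 0" --pt "0 -20 0 0 0 0" --pt "0 0 0 0 0 0" --pt "0 0 0 0 0 0"

```text
time: 32.0
tool_pos: [0.4006, -0.2664, 0.2674]
ee_rot: [2.626, 0.002, 1.418]
wrist_force: [0.2, 0.2, -0.4]
width: 0.0239
finger_force: 0.0
```

Run:
```python
from kin import *
o=sensors.get_obs();print(o['time'],o['tool_pos'],o['wrist_force'],np.abs(o['qvel']).max())
t=snap('top','t8.png');s=snap('scene','s8.png')
i=np.hstack([cv2.resize(t[100:350,120:500],(400,300)),cv2.resize(s[100:310,200:480],(400,300))]);cv2.imwrite('pics/c8.png',i[:,:,::-1])
t0=cv2.imread('pics/top0.png').astype(int);d=np.abs(t0-t[:,:,::-1]).max(2)[235:340,270:400];print('hood diff px>60',(d>60).sum())
```

```text
32.0 [ 0.40055856 -0.26642846  0.26742088] [ 0.21056928  0.16810408 -0.41286259] 0.03917158926694221
hood diff px>60 524
```

View pics/c8.png

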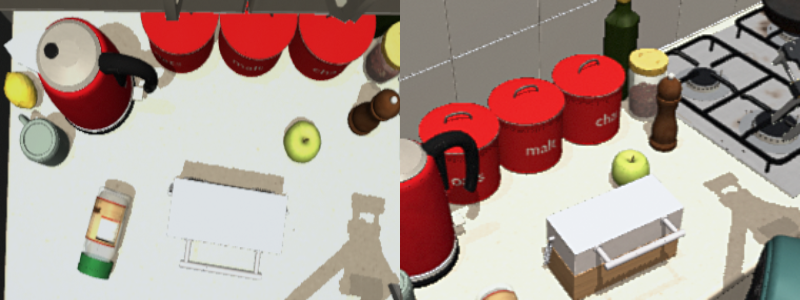

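The hood is flush on the rim at its starting place. The apple, mill, mug and look-alike jar are unmoved, and the arm is clear of everything. Handing in.

```bash
python3 -c "
from bench import ticket
print(ticket.close_job())"
```

```text
the job is handed in; nothing more can be done
None
```

The job is handed in at about 32 s of the 72 s: I stood the jar up, re-took it by its cap and lowered it into the middle pocket, then led the hood shut onto the rim. All three jars were standing in their pockets before I shut the hood, and nothing else showed as moved in the final pictures.

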